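Open the vial carrier and load it

TASK

Get the vial carrier ready and load it: take the wing nut, then the spacer, then the cover bar off its stud, one at a time, and lay each flat in its own compartment of the parts tray before taking the next - the wing nut in the longer of the two small compartments, the spacer in the shorter one, the bar in the full-length one. Then pick out the two small capped vials and stand them upright in the carrier's two pockets, one in each, either way round. Leave the tube, the reagent bottle and the spare knob where they stand.

Things in the scene. Friction and masses are not known exactly. Their poses are not given: they have to be found in the camera images.
- wing_nut_center (a point): Steel wing nut, top of the stack on the carrier's stud: round hub 22 mm across, 15 mm high, with two wings 8 mm thick along its x axis, 56 mm over the wings, which rise to 25 mm above its underside; plain 13 mm through hole, no thread, lifts straight off. Point: hub axis, 7.5 mm above the underside; z up the axis.
- spacer_center (a point): Black plastic spacer, a square block 28 x 28 mm, 15 mm high, with a 13 mm hole; sits on the stud between cover bar and wing nut. Point: its centre, 7.5 mm above the underside; x and y along its sides, z up the axis.
- cover_bar_center (a point): Flat aluminium bar 112 mm long (its y axis) x 24 mm wide (x) x 12 mm thick, 13 mm hole in the middle; lies on the carrier over both pockets, lowest on the stud. Point: its centre, 6 mm above the underside.
- vial_a_center (a point): Small glass vial with a grey screw cap, 22 mm across, 51 mm tall, standing. Point: its centre, 25.5 mm above the underside; z up.
- vial_b_center (a point): Small glass vial with a red screw cap, 22 mm across, 51 mm tall, standing. Point: its centre, 25.5 mm above the underside; z up.
- carrier: Fixed grey plastic block 58 mm (x) x 136 mm (y) x 20 mm high. Two square pockets 38 mm wide, 14 mm deep (floor 6 mm above the table), at y = +42 and -42 mm on its centre line x = 0. Between them at the centre a plain steel stud, 9 mm across, stands up from the block's top (20 mm) to 55 mm; as found it carries cover bar (underside at 20 mm), spacer (32 mm) and wing nut (47 mm). Origin: centre of the underside; z up.
- tray: Fixed shallow metal parts tray 136 mm (x) x 148 mm (y), floor 2 mm thick, 3 mm wide rim and ribs whose tops are 6 mm above the table. Compartments (centre x, y in the tray's frame; clear size x by y): full-length (+33, 0), 63 x 142 mm, for the bar, laid along y; longer small one (-33, +30), 63 x 82 mm, for the wing nut; shorter small one (-33, -43), 63 x 56 mm, for the spacer. Origin: centre of the underside; z up.
- tube_center (a point): Bystander: tall plastic tube with a blue cap, 34 mm across, 110 mm tall, standing. Point: its centre, 55 mm above the underside.
- lab_bottle_center (a point): Bystander: reagent bottle with a black cap, 49 mm across, 94 mm tall, standing. Point: its centre, 47 mm above the underside.
- knob_center (a point): Bystander: grey knurled knob 24 mm across, 16 mm high, lying on its flat face. Point: its centre, 8 mm above the underside.
Things that resemble listed ones, but are neither listed nor needed, are in the scene too. Leave any green look-alike of the part that bears wing_nut_center alone.

How it is judged (in metres and radians):
On the way, in this order (a step that is already met when the one before it is completed fails the run):
1. wing nut lies flat in the longer small compartment, released (x of wing_nut_center in the frame of tray between -0.053 and -0.013 m and y of wing_nut_center in the frame of tray between 0 and 0.06 m and z of wing_nut_center in the frame of tray between 0.0065 and 0.0125 m and angle between wing_nut_center's own z axis and vertical below 0.12 rad and linear speed of wing_nut below 0.03 m/s and contact force between the fingers and wing_nut below 0.1 N), for 0.2 s.
2. then the spacer in the shorter small compartment (x of spacer_center in the frame of tray between -0.051 and -0.015 m and y of spacer_center in the frame of tray between -0.0585 and -0.0275 m and z of spacer_center in the frame of tray between 0.0065 and 0.0125 m and angle between spacer_center's own z axis and vertical below 0.12 rad and linear speed of spacer below 0.03 m/s and contact force between the fingers and spacer below 0.1 N), for 0.2 s.
3. then the cover bar in the full-length compartment (x of cover_bar_center in the frame of tray between 0.013 and 0.053 m and y of cover_bar_center in the frame of tray between -0.0165 and 0.0165 m and z of cover_bar_center in the frame of tray between 0.005 and 0.011 m and angle between cover_bar_center's own z axis and vertical below 0.12 rad and linear speed of cover_bar below 0.03 m/s and contact force between the fingers and cover_bar below 0.1 N), for 0.2 s.
4. then a vial stands in a pocket ((((x of vial_a_center in the frame of carrier between -0.011 and 0.011 m and y of vial_a_center in the frame of carrier between 0.031 and 0.053 m and z of vial_a_center in the frame of carrier between 0.0285 and 0.0345 m and angle between vial_a_center's own z axis and vertical below 0.12 rad and linear speed of vial_a below 0.03 m/s and contact force between the fingers and vial_a below 0.1 N) or (x of vial_a_center in the frame of carrier between -0.011 and 0.011 m and y of vial_a_center in the frame of carrier between -0.053 and -0.031 m and z of vial_a_center in the frame of carrier between 0.0285 and 0.0345 m and angle between vial_a_center's own z axis and vertical below 0.12 rad and linear speed of vial_a below 0.03 m/s and contact force between the fingers and vial_a below 0.1 N)) or ((x of vial_b_center in the frame of carrier between -0.011 and 0.011 m and y of vial_b_center in the frame of carrier between 0.031 and 0.053 m and z of vial_b_center in the frame of carrier between 0.0285 and 0.0345 m and angle between vial_b_center's own z axis and vertical below 0.12 rad and linear speed of vial_b below 0.03 m/s and contact force between the fingers and vial_b below 0.1 N) or (x of vial_b_center in the frame of carrier between -0.011 and 0.011 m and y of vial_b_center in the frame of carrier between -0.053 and -0.031 m and z of vial_b_center in the frame of carrier between 0.0285 and 0.0345 m and angle between vial_b_center's own z axis and vertical below 0.12 rad and linear speed of vial_b below 0.03 m/s and contact force between the fingers and vial_b below 0.1 N)))), for 0.2 s.
5. then both vials stand in the pockets, one in each ((((x of vial_a_center in the frame of carrier between -0.011 and 0.011 m and y of vial_a_center in the frame of carrier between 0.031 and 0.053 m and z of vial_a_center in the frame of carrier between 0.0285 and 0.0345 m and angle between vial_a_center's own z axis and vertical below 0.12 rad and linear speed of vial_a below 0.03 m/s and contact force between the fingers and vial_a below 0.1 N) and (x of vial_b_center in the frame of carrier between -0.011 and 0.011 m and y of vial_b_center in the frame of carrier between -0.053 and -0.031 m and z of vial_b_center in the frame of carrier between 0.0285 and 0.0345 m and angle between vial_b_center's own z axis and vertical below 0.12 rad and linear speed of vial_b below 0.03 m/s and contact force between the fingers and vial_b below 0.1 N)) or ((x of vial_a_center in the frame of carrier between -0.011 and 0.011 m and y of vial_a_center in the frame of carrier between -0.053 and -0.031 m and z of vial_a_center in the frame of carrier between 0.0285 and 0.0345 m and angle between vial_a_center's own z axis and vertical below 0.12 rad and linear speed of vial_a below 0.03 m/s and contact force between the fingers and vial_a below 0.1 N) and (x of vial_b_center in the frame of carrier between -0.011 and 0.011 m and y of vial_b_center in the frame of carrier between 0.031 and 0.053 m and z of vial_b_center in the frame of carrier between 0.0285 and 0.0345 m and angle between vial_b_center's own z axis and vertical below 0.12 rad and linear speed of vial_b below 0.03 m/s and contact force between the fingers and vial_b below 0.1 N)))), for 0.2 s.
At the end, for the whole second after the job is handed in: Wing nut, spacer and cover bar lie flat (within 0.12 rad and 3 mm of the tray floor) inside their own compartments, a vial stands upright (0.12 rad) on the floor of each pocket, all released and at rest (all of step 1 and all of step 2 and all of step 3 and (((x of vial_a_center in the frame of carrier between -0.011 and 0.011 m and y of vial_a_center in the frame of carrier between 0.031 and 0.053 m and z of vial_a_center in the frame of carrier between 0.0285 and 0.0345 m and angle between vial_a_center's own z axis and vertical below 0.12 rad and linear speed of vial_a below 0.03 m/s and contact force between the fingers and vial_a below 0.1 N) and (x of vial_b_center in the frame of carrier between -0.011 and 0.011 m and y of vial_b_center in the frame of carrier between -0.053 and -0.031 m and z of vial_b_center in the frame of carrier between 0.0285 and 0.0345 m and angle between vial_b_center's own z axis and vertical below 0.12 rad and linear speed of vial_b below 0.03 m/s and contact force between the fingers and vial_b below 0.1 N)) or ((x of vial_a_center in the frame of carrier between -0.011 and 0.011 m and y of vial_a_center in the frame of carrier between -0.053 and -0.031 m and z of vial_a_center in the frame of carrier between 0.0285 and 0.0345 m and angle between vial_a_center's own z axis and vertical below 0.12 rad and linear speed of vial_a below 0.03 m/s and contact force between the fingers and vial_a below 0.1 N) and (x of vial_b_center in the frame of carrier between -0.011 and 0.011 m and y of vial_b_center in the frame of carrier between 0.031 and 0.053 m and z of vial_b_center in the frame of carrier between 0.0285 and 0.0345 m and angle between vial_b_center's own z axis and vertical below 0.12 rad and linear speed of vial_b below 0.03 m/s and contact force between the fingers and vial_b below 0.1 N)))); the robot touches nothing.
It fails at once if the blue-capped tube is moved more than 25 mm or tipped over (distance of tube_center from where it was at the start of the episode above 0.025 m or angle between tube_center's own z axis and vertical above 0.5 rad).
It fails at once if the reagent bottle is moved more than 25 mm or tipped over (distance of lab_bottle_center from where it was at the start of the episode above 0.025 m or angle between lab_bottle_center's own z axis and vertical above 0.5 rad).
It fails at once if the spare knob is moved more than 25 mm or tipped over (distance of knob_center from where it was at the start of the episode above 0.025 m or angle between knob_center's own z axis and vertical above 0.5 rad).
It fails at once if spacer or bar is lifted off while a part above is still on the stud ((z of spacer_center in the frame of carrier above 0.0645 m and horizontal distance between wing_nut_center and carrier below 0.02 m) or (z of cover_bar_center in the frame of carrier above 0.051 m and horizontal distance between wing_nut_center and carrier below 0.02 m) or (z of cover_bar_center in the frame of carrier above 0.051 m and horizontal distance between spacer_center and carrier below 0.02 m)).
It also fails if it takes over 104 s, if anything falls off the work surface, if the arm or the gripper's body presses on something with over 40 N, if the wrist force passes 120 N, or if a joint passes its speed limit or range.

ROBOT

A 6-joint arm with a two-finger parallel gripper is mounted at the origin on a cart in front of the work surface, level with it; the furniture and walls round the work are solid. World frame = base frame: x ahead of the robot, y to its left, z up, the work surface at z = 0. Lengths are in m, angles in degrees, forces in N, time in s.
With the tool pointing down it reaches from about 0.35 to 0.8 m from the base axis. Payload 7.3 kg.
Tool frame: the origin (TCP) lies midway between the tips of the shut fingers; the grasp point (between the pads) lies 19 mm behind it; y points along the fingers, z is the direction in which the jaws open and shut, and the axes are right-handed (so a half turn about y gives the same grasp; the last joint's range is limited). The gripper opens to 85 mm and grips with 20 to 120 N. Pads are 22 mm wide; open, the fingers measure 114 mm over their backs; the gripper's body (76 mm by 85 mm) begins 54 mm behind the grasp point. The pads swing forward as they close: fully open they stand 13 mm farther back than shut.
Start: joints at [65.89, 19.595, 87.324, -0, 73.075, -8.365], TCP at [0.142, 0.505, 0.231] pointing down, gripper open.
Joint ranges: [-145.02, 145.02], [-44.19, 115.74], [2.07, 154.8], [-57.11, 237.11], [16.16, 152.29], [-177.93, 177.93]. Speed limits (degrees/s): [147.25, 147.25, 180, 180, 180, 180].

INTERFACE

Orientations are given as [roll, pitch, yaw] about the fixed x, y, z axes, in that order (R = Rz(yaw) Ry(pitch) Rx(roll)).
In Python, from station import movep, movel, goto_joints, ungrasp, clamp, hold, inverse_kinematics, observe, read_camera, IKError, finish_job, boxes_of, trace, place_of gives the robot as it stands. The module is installed in compiled form; this text tells all that it offers. Calls block until the motion is done:
- movep(position, orientation): joint-space move of the TCP to a pose.
- movel(position, rate=0.15, ori=None, until_force=None): straight line of the TCP; ori=None keeps the orientation; rate is the mean speed in m/s. With until_force (N) it stops when the force on the tool has changed by that much, and returns True; else False.
- goto_joints(angles): joint-space move.
- ungrasp() and clamp(grasp_force=None): open the fingers fully, or close them until they stop; grasp_force is the grip in N (None keeps the last).
- hold(seconds).
- inverse_kinematics(position, orientation): joint angles nearest the present ones, or None.
- observe(): the state.
- read_camera(name): name is "scene" or "side" or "wrist"; returns a dict with "pixels" (400x640x3 uint8, red, green, blue), "intrinsics" (3x3 intrinsics, pixels), "extrinsics" (4x4, takes a point from camera to world coordinates); the wrist camera has in their place "tool_from_camera" (4x4, takes a point from camera to tool coordinates, whose origin is the TCP and whose axes are the tool frame's). Camera axes: x right, y up, looking along -z (the intrinsics and any distortion apply to the point x, -y, -z); pixel columns grow to the right and rows downward; lengths in m; the calibration is good to about 2 mm. A picture is of the moment at which its call begins: read the wrist's pose just before it. There is no depth.
A pose or a line that the arm cannot do raises IKError and nothing moves.
- finish_job(): hands the job in, once; it reports no verdict.
Trained networks look in a picture, given as the dict that the camera call returned (one of the last four; its "shot" number tells which), for a name from the list of things; names that differ only in an ending like _2 or _b are one class to them, and where a whole thing is asked for, a point or a joint stands for the part that bears it (a point fixed in the world has none). Each returns a list of dicts, best first, with "score" (0 to 1); they miss things now and then, are a little off and sometimes report something else, mostly with a low value. They report only what shows in the picture. A call takes as long as a camera call. They do not tell look-alikes from the thing itself.
- boxes_of(label, picture): "bbox" ([centre column, centre row, width, height] in pixels, round what is visible of it).
- trace(label, picture): "pixels" (400x640 bool, what is visible of it) and "bbox" ([centre column, centre row, width, height] in pixels, round what is visible of it).
- place_of(label, picture): "point" ([row, column] in pixels: a listed point, or the origin of a listed thing).
The state is a dict: "time_s": time; "joint_positions": joint angles; "qd": joint speeds; "joint_efforts": joint torques, N m; "ee_pos": TCP position; "tool_rot": TCP orientation; "ft_force": force on the tool from outside, world axes, zero at the start; "wrist_torque": the same for the moment, N m; "opening": finger opening in m.
Only numpy, scipy, OpenCV 4.12 (cv2) and the standard library are available. Lean on these libraries where they do the work, as an engineer would, in place of code of your own. Each camera call takes 0.05 s, during which the arm holds its last target.

## Working session

There is one attempt and no reset: what is moved stays moved. The work goes in short steps, each a Python script; the robot and the scene stay as the last script left them, time stands still between calls to the robot, and variables do not carry over. Pictures are saved under pics/ and viewed, and the job is handed in when it is done.

```bash
mkdir -p pics; ls; python3 - <<'E'
from station import *
import cv2
s=observe(); print(s)
for n in ["scene","side","wrist"]:
    p=read_camera(n); cv2.imwrite(f"pics/{n}0.png",p["pixels"][:,:,::-1])
    print(n,p.keys(),p["intrinsics"].tolist(),(p.get("extrinsics") if "extrinsics" in p else p["tool_from_camera"]).tolist() )
    for k in p:
        if k not in("pixels","intrinsics","extrinsics","tool_from_camera"): print(k,p[k])
E
```

```text
pics
{'time_s': 0.0, 'joint_positions': array([ 6.58896033e+01,  1.96350012e+01,  8.73787372e+01,  7.84696113e-04,
        7.30756412e+01, -8.36274229e+00]), 'qd': array([-0.03837748,  0.03165813,  0.0604528 , -0.08731295, -0.04270568,
        0.09784866]), 'joint_efforts': array([ 8.82605509e-04, -4.33684480e+01, -2.46011674e+01, -1.07747346e-04,
        7.78926245e-03, -1.90790786e-05]), 'ee_pos': array([0.14226617, 0.50492279, 0.23062979]), 'tool_rot': array([-9.00883201e+01,  1.37417140e-02, -1.57478940e+01]), 'ft_force': array([-0.0658221 ,  0.10371531,  0.10413776]), 'wrist_torque': array([ 0.03145787, -0.00901164, -0.02722473]), 'opening': 0.08567402913099176}
scene dict_keys(['pixels', 'intrinsics', 'extrinsics', 'shot']) [[462.6805606202359, 0.0, 315.53126855129534], [0.0, 462.6805606202359, 200.7344028392242], [0.0, 0.0, 1.0]] [[0.7315137401554115, 0.4507117545576658, -0.5116117299939399, 0.09913011774023198], [-0.6815446234804706, 0.5049381548927819, -0.529654968765834, -0.6599920966286789], [0.01961056268200932, 0.7361361110807046, 0.6765493712910179, 0.6346041195245657],
[... 272 characters left out ...]
9627719836152233], [-0.396301238903705, 0.6191850487824524, -0.6779050106081681, -0.8515962489732555], [-0.021745647459571856, 0.7318243126762228, 0.681146314819759, 0.6879855926272684], [0.0, 0.0, 0.0, 1.0]]
shot 2
wrist dict_keys(['pixels', 'intrinsics', 'tool_from_camera', 'shot']) [[292.84243390534317, 0.0, 314.5773222565436], [0.0, 292.84243390534317, 205.77937788729454], [0.0, 0.0, 1.0]] [[0.00037315021390005526, -0.9654841894343595, -0.26046139965682946, -0.0661473535879756], [-6.998986000107801e-05, 0.26046139193705475, -0.9654842610895481, -0.14274716060773346], [0.9999999279301659, 0.00037850031544048616, 2.9617120862209544e-05, -0.0002712203275923031], [0.0, 0.0, 0.0, 1.0]]
shot 3
```

View pics/scene0.png

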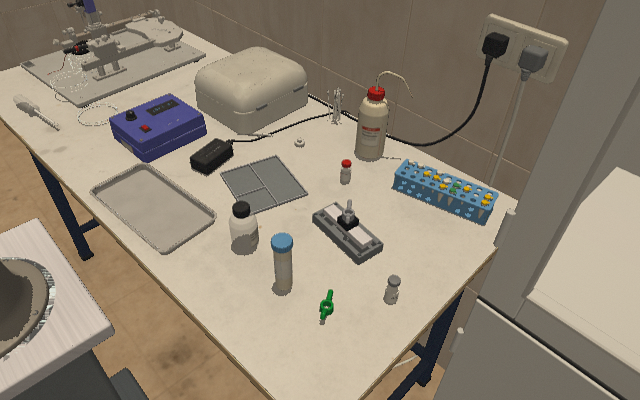

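View pics/side0.png

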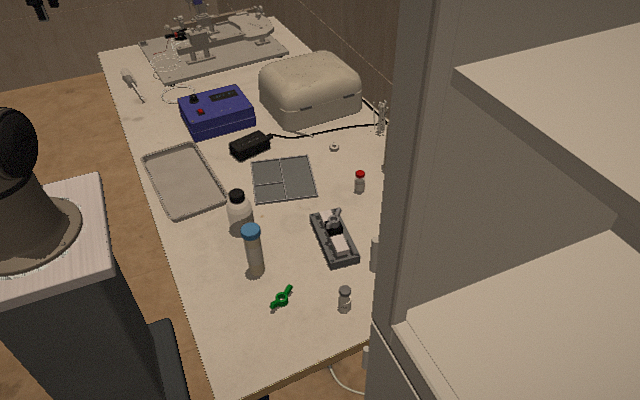

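View pics/wrist0.png

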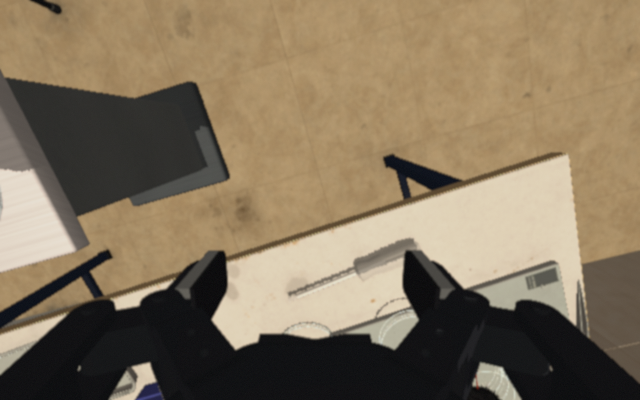

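```bash
cat > h.py <<'E'
from station import *
import numpy as np, cv2
from scipy.spatial.transform import Rotation as Rn
def ext(p,st=None):
    if "extrinsics" in p: return np.array(p["extrinsics"])
    T=np.eye(4);T[:3,:3]=Rn.from_euler('xyz',st["tool_rot"],degrees=True).as_matrix();T[:3,3]=st["ee_pos"]
    return T@np.array(p["tool_from_camera"])
def ray(K,E,u,v):
    d=np.array([(u-K[0,2])/K[0,0],-(v-K[1,2])/K[1,1],-1]); d=E[:3,:3]@d
    return E[:3,3],d/np.linalg.norm(d)
def atz(K,E,u,v,z):
    o,d=ray(K,E,u,v); return o+d*(z-o[2])/d[2]
def tri(rs):
    A=np.zeros((3,3));b=np.zeros(3)
    for o,d in rs:
        P=np.eye(3)-np.outer(d,d);A+=P;b+=P@o
    x=np.linalg.solve(A,b); return x,[np.linalg.norm((np.eye(3)-np.outer(d,d))@(x-o)) for o,d in rs]
def proj(K,E,X):
    c=np.linalg.inv(E)@np.r_[X,1]; return np.array([K[0,0]*c[0]/-c[2]+K[0,2],K[1,1]*c[1]/c[2]+K[1,2]])
E
python3 - <<'E'
from h import *
Z=dict(wing_nut_center=.0545,spacer_center=.0395,cover_bar_center=.026,vial_a_center=.0255,carrier=0,tray=0,tube_center=.055,lab_bottle_center=.047,knob_center=.008)
P={n:read_camera(n) for n in("scene","side")}
for l,z in Z.items():
    for n,p in P.items():
        for r in place_of(l,p)[:4]:
            v,u=r["point"]; print(l,n,round(r["score"],2),np.round([u,v]),np.round(atz(p["intrinsics"],ext(p),u,v,z),3))
im=P["scene"]["pixels"][160:320,260:460,::-1];cv2.imwrite("pics/s_crop.png",cv2.resize(im,None,fx=4,fy=3.7,interpolation=cv2.INTER_CUBIC))
im=P["side"]["pixels"][140:320,220:400,::-1];cv2.imwrite("pics/d_crop.png",cv2.resize(im,None,fx=3.3,fy=3.3,interpolation=cv2.INTER_CUBIC))
E
```

```text
wing_nut_center scene 0.74 [349. 216.] [ 0.555 -0.275  0.054]
wing_nut_center scene 0.5 [323. 305.] [ 0.389 -0.382  0.054]
wing_nut_center side 0.76 [282. 303.] [ 0.407 -0.406  0.054]
wing_nut_center side 0.51 [333. 221.] [ 0.559 -0.271  0.054]
spacer_center scene 0.67 [345. 226.] [ 0.543 -0.279  0.039]
spacer_center side 0.63 [335. 229.] [ 0.559 -0.279  0.039]
cover_bar_center scene 0.91 [347. 229.] [ 0.55  -0.277  0.026]
cover_bar_center side 0.57 [332. 230.] [ 0.559 -0.268  0.026]
vial_a_center scene 0.69 [392. 290.] [ 0.507 -0.422  0.025]
vial_a_center side 0.72 [346. 299.] [ 0.513 -0.423  0.025]
carrier scene 0.61 [346. 233.] [ 0.559 -0.267  0.   ]
carrier side 0.74 [331. 240.] [ 0.556 -0.269  0.   ]
carrier side 0.27 [335. 147.] [0.692 0.011 0.   ]
tray scene 0.91 [262. 184.] [ 0.531 -0.049  0.   ]
tray scene 0.33 [346. 237.] [ 0.554 -0.273  0.   ]
tray scene 0.17 [282. 265.] [ 0.422 -0.245  0.   ]
tray side 0.95 [283. 178.] [ 0.536 -0.048  0.   ]
tray side 0.37 [357. 180.] [ 0.684 -0.124  0.   ]
tray side 0.26 [335. 228.] [ 0.576 -0.241  0.   ]
tube_center scene 0.59 [283. 264.] [ 0.396 -0.281  0.055]
tube_center side 0.96 [254. 249.] [ 0.4   -0.278  0.055]
lab_bottle_center scene 0.87 [240. 226.] [ 0.4   -0.158  0.047]
lab_bottle_center side 0.61 [238. 211.] [ 0.404 -0.161  0.047]
knob_center scene 0.49 [297. 139.] [0.685 0.014 0.008]
knob_center side 0.6 [334. 146.] [0.689 0.005 0.008]
knob_center side 0.17 [284. 179.] [ 0.534 -0.061  0.008]
```

View pics/s_crop.png

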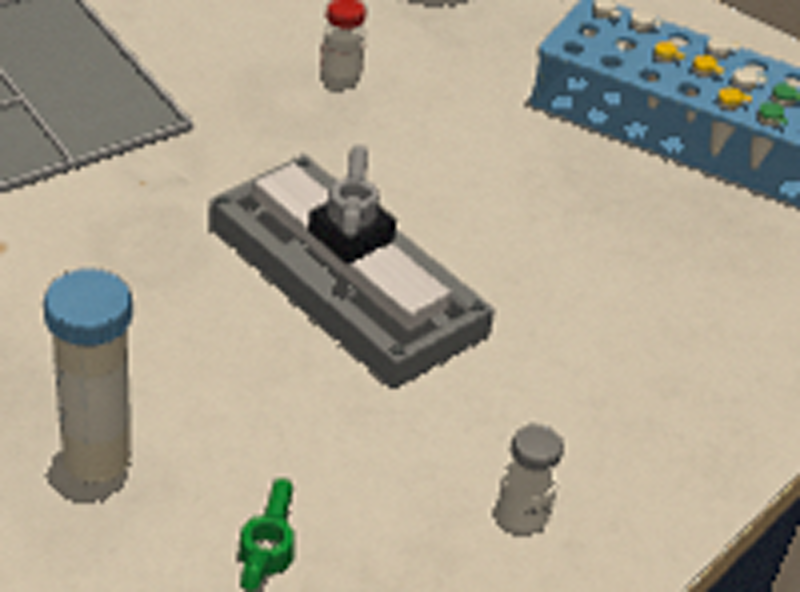

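View pics/d_crop.png

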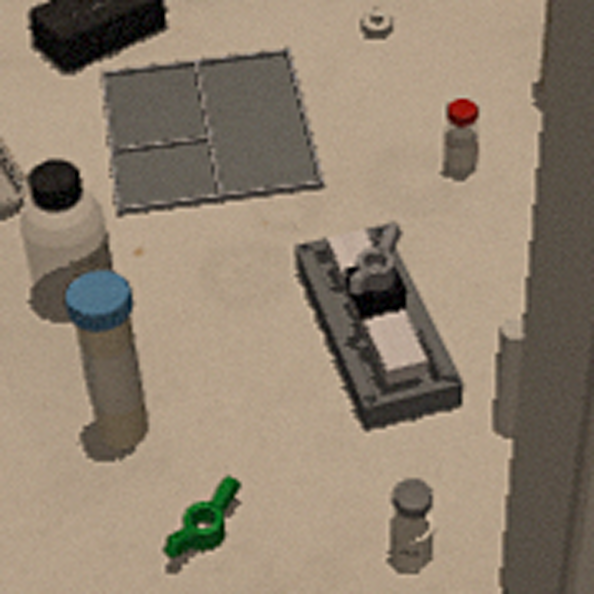

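```bash
python3 - <<'E'
from h import *
movep([0.60,-0.16,0.26],[-90,0,0]); hold(.3)
st=observe();p=read_camera("wrist");cv2.imwrite("pics/w1.png",p["pixels"][:,:,::-1]);print(st["time_s"],st["ee_pos"],st["tool_rot"])
K=p["intrinsics"];E=ext(p,st); np.savez("w1.npz",K=K,E=E,im=p["pixels"])
Z=dict(wing_nut_center=.0545,spacer_center=.0395,cover_bar_center=.026,vial_a_center=.0255,carrier=0,tray=0)
for l,z in Z.items():
    for r in place_of(l,p)[:3]:
        v,u=r["point"]; print(l,round(r["score"],2),np.round([u,v]),np.round(atz(K,E,u,v,z),3))
E
```

```text
4.2917 [ 0.60006875 -0.15966878  0.26002332] [-8.99990222e+01 -5.35104188e-04  2.55840432e-02]
wing_nut_center 0.75 [140.  27.] [ 0.432 -0.345  0.054]
wing_nut_center 0.71 [217. 142.] [ 0.551 -0.273  0.054]
spacer_center 0.68 [230. 144.] [ 0.554 -0.263  0.039]
spacer_center 0.67 [221. 147.] [ 0.558 -0.274  0.039]
cover_bar_center 0.88 [227. 146.] [ 0.557 -0.27   0.026]
vial_a_center 0.82 [ 96. 107.] [ 0.511 -0.427  0.026]
vial_a_center 0.39 [231. 144.] [ 0.555 -0.266  0.026]
carrier 0.61 [228. 144.] [ 0.557 -0.276  0.   ]
tray 0.86 [391. 127.] [ 0.534 -0.059  0.   ]
```

View pics/w1.png

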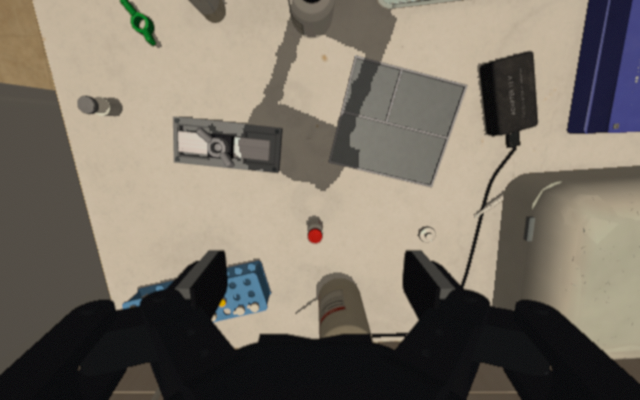

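```bash
python3 - <<'E'
import numpy as np,cv2
im=np.load("w1.npz")["im"][:,:,::-1]
cv2.imwrite("pics/w1t.png",cv2.resize(im[45:195,320:480],None,fx=4,fy=4,interpolation=cv2.INTER_CUBIC))
cv2.imwrite("pics/w1c.png",cv2.resize(im[100:190,160:300],None,fx=5.5,fy=5.5,interpolation=cv2.INTER_CUBIC))
E
```

```text
(no output)
```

View pics/w1t.png

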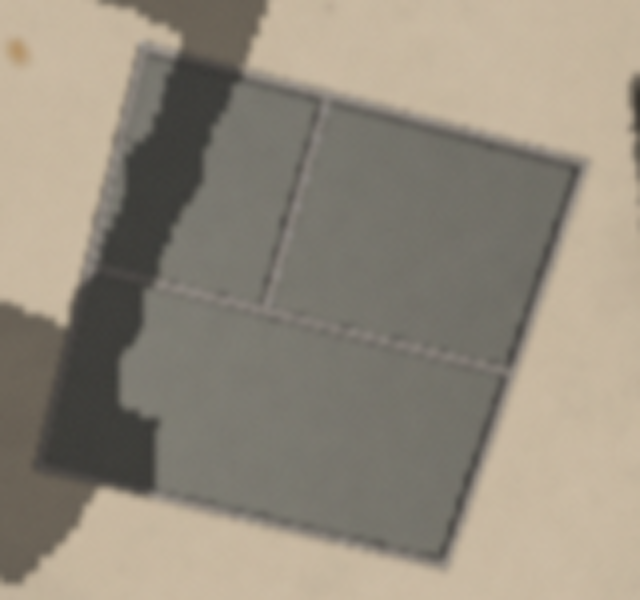

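View pics/w1c.png

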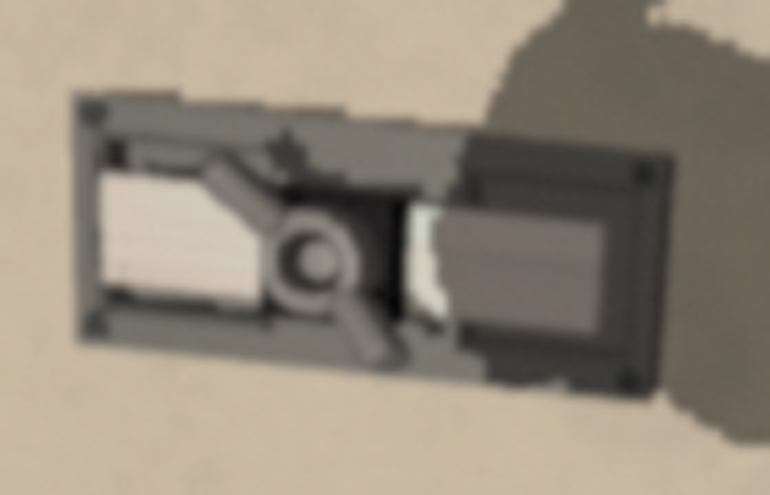

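```bash
python3 - <<'E'
from h import *
d=np.load("w1.npz");K,E=d["K"],d["E"]
def fit(px,z,sx,sy,name):
    # order: (-x,-y),(-x,+y),(+x,+y),(+x,-y)
    W=np.array([atz(K,E,u,v,z)[:2] for u,v in px]);M=np.array([[-1,-1],[-1,1],[1,1],[1,-1]])*[sx/2,sy/2]
    c=W.mean(0);H=M.T@(W-c);U,S,Vt=np.linalg.svd(H);R=Vt.T@U.T
    print(name,c.round(4),"yaw",np.degrees(np.arctan2(R[1,0],R[0,0])).round(2),"res mm",((W-c-M@R.T)*1e3).round(1).tolist(),"sides",[round(np.linalg.norm(W[i]-W[(i+1)%4])*1e3,1) for i in range(4)])
T=np.array([(140,48),(585,160),(445,560),(40,465)])/4+[320,45]
fit(T,.006,.136,.148,"tray")
C=np.array([(75,93),(672,155),(655,400),(80,342)])/5.5+[160,100]
fit(C,.02,.058,.136,"carrier")
B=np.array([(100,170),(604,222),(596,332),(100,285)])/5.5+[160,100]
fit(B,.032,.024,.112,"bar")
hub=np.array([318,252])/5.5+[160,100]; print("hub top(z.062)",atz(K,E,*hub,.062))
st=np.array([322,260])/5.5+[160,100]; print("stud top",atz(K,E,*st,.055))
a=[atz(K,E,*(np.array(q)/5.5+[160,100]),.072) for q in [(222,163),(385,352)]];print("wings",a, np.linalg.norm(a[0]-a[1]), np.degrees(np.arctan2(*(a[1]-a[0])[1::-1])))
for q,z in [((95,104),.051),((315,236),.051)]: print("vial",atz(K,E,*q,z))
E
```

```text
tray [ 0.5309 -0.0541] yaw -13.05 res mm [[2.8, 0.9], [1.5, -1.6], [-2.6, -1.8], [-1.7, 2.5]] sides [np.float64(145.3), np.float64(132.0), np.float64(143.6), np.float64(131.3)]
carrier [ 0.557  -0.2714] yaw -5.79 res mm [[0.7, -0.1], [0.6, 0.0], [-0.6, 0.2], [-0.6, -0.1]] sides [np.float64(136.1), np.float64(56.9), np.float64(136.3), np.float64(56.7)]
bar [ 0.5569 -0.2726] yaw -5.64 res mm [[-0.7, 0.0], [-0.4, 0.5], [0.3, 0.1], [0.7, -0.7]] sides [np.float64(112.5), np.float64(24.8), np.float64(112.7), np.float64(25.5)]
hub top(z.062) [ 0.55487365 -0.2703344   0.062     ]
stud top [ 0.55697154 -0.27189749  0.055     ]
wings [array([ 0.53689577, -0.28467929,  0.072     ]), array([ 0.57435931, -0.25510094,  0.072     ])] 0.04773254331969844 38.29192574858665
vial [ 0.50887699 -0.40956073  0.051     ]
vial [ 0.66883098 -0.1592744   0.051     ]
```

```bash
python3 - <<'E'
from h import *
movep([0.47,-0.27,0.2],[-90,0,180]); hold(.3)
st=observe();p=read_camera("wrist");cv2.imwrite("pics/w2.png",p["pixels"][:,:,::-1]);print(st["time_s"],st["ee_pos"],st["tool_rot"])
K=p["intrinsics"];E=ext(p,st); np.savez("w2.npz",K=K,E=E,im=p["pixels"])
for l,z in dict(wing_nut_center=.0545,carrier=0).items():
    for r in place_of(l,p)[:3]:
        v,u=r["point"]; print(l,round(r["score"],2),np.round([u,v]),np.round(atz(K,E,u,v,z),3))
u,v=proj(K,E,[.557,-.2715,.04]);print(u,v);u=int(u);v=int(v)
print(u-80,v-55)
cv2.imwrite("pics/w2c.png",cv2.resize(p["pixels"][max(v-55,0):v+55,u-80:u+80,::-1],None,fx=5,fy=5,interpolation=cv2.INTER_CUBIC))
p=read_camera("scene");K=p["intrinsics"];E=ext(p)
for n,q in dict(cabcorner=(497,250),cab2=(480,300),spray=(371,158),rackL=(393,187),rackR=(483,222),edge1=(440,300),edge2=(400,350)).items(): print(n,atz(K,E,*q,0).round(3))
E
```

```text
7.3667 [ 0.4700522  -0.26997161  0.19998678] [-8.99995305e+01 -5.19423849e-04 -1.79987814e+02]
wing_nut_center 0.86 [393. 231.] [ 0.43  -0.352  0.054]
wing_nut_center 0.68 [316. 100.] [ 0.559 -0.271  0.054]
carrier 0.84 [318. 108.] [ 0.556 -0.274  0.   ]
carrier 0.34 [319. 104.] [ 0.56  -0.275  0.   ]
316.0049781411888 103.9277341715559
236 48
cabcorner [ 0.737 -0.483  0.   ]
cab2 [ 0.617 -0.523  0.   ]
spray [ 0.77  -0.142  0.   ]
rackL [ 0.73  -0.241  0.   ]
rackR [ 0.781 -0.426  0.   ]
edge1 [ 0.567 -0.478  0.   ]
edge2 [ 0.447 -0.491  0.   ]
```

View pics/w2.png

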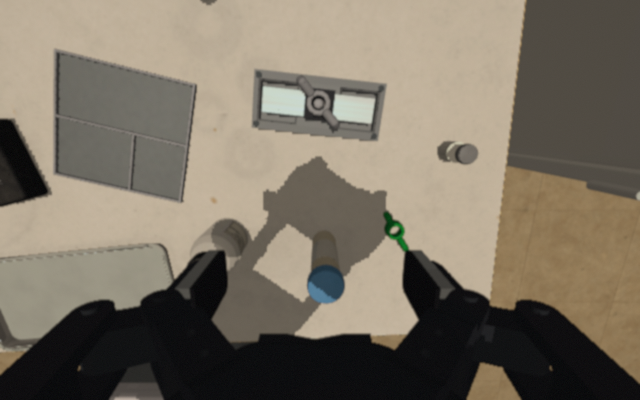

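View pics/w2c.png

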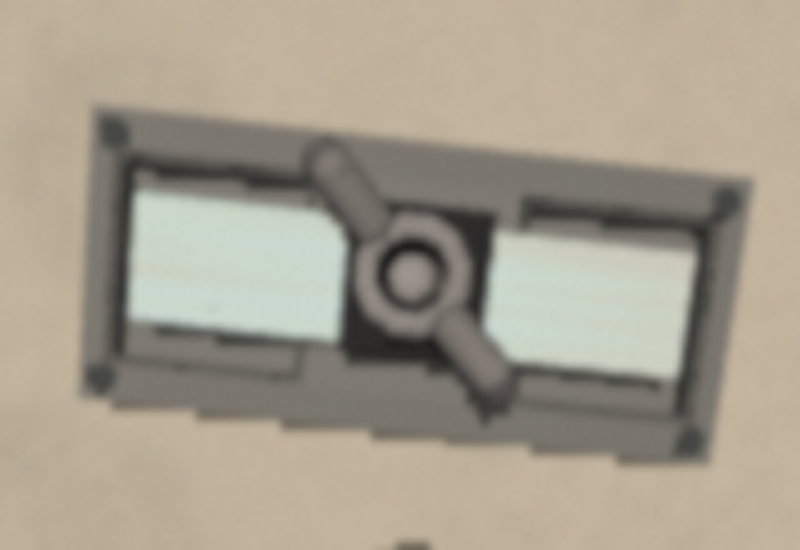

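```bash
python3 - <<'E'
from h import *
d=np.load("w2.npz");K,E=d["K"],d["E"]
def fit(px,z,sx,sy,name):
    W=np.array([atz(K,E,u,v,z)[:2] for u,v in px]);M=np.array([[-1,-1],[-1,1],[1,1],[1,-1]])*[sx/2,sy/2]
    c=W.mean(0);H=M.T@(W-c);U,S,Vt=np.linalg.svd(H);R=Vt.T@U.T
    print(name,c.round(4),"yaw",np.degrees(np.arctan2(R[1,0],R[0,0])).round(2),"res mm",((W-c-M@R.T)*1e3).round(1).tolist())
fit([(181,200),(55,174),(57,50),(196,84)],.006,.136,.148,"tray")
f=lambda L:np.array(L)/5+[236,48]
fit(f([(708,462),(83,397),(97,105),(752,182)]),.02,.058,.136,"carrier")
fit(f([(684,377),(127,317),(138,188),(697,250)]),.032,.024,.112,"bar")
fit(f([(483,358),(347,356),(350,205),(494,215)]),.047,.028,.028,"spacer")
print("hub",atz(K,E,*f([412,272]),.062),"stud",atz(K,E,*f([412,276]),.055))
a=[atz(K,E,*f(q),.072) for q in [(322,153),(498,382)]];print("wings",np.degrees(np.arctan2(*(a[0]-a[1])[1::-1])),(a[0]+a[1])/2)
print("vial a",atz(K,E,467,153,.051))
E
```

```text
tray [ 0.5316 -0.0566] yaw -13.24 res mm [[3.1, 1.3], [0.3, -0.6], [-2.1, -1.7], [-1.3, 1.1]]
carrier [ 0.5563 -0.274 ] yaw -6.0 res mm [[0.8, 0.7], [0.2, -0.8], [-0.3, -0.7], [-0.7, 0.8]]
bar [ 0.5568 -0.2741] yaw -5.9 res mm [[-0.3, -1.0], [-0.2, 0.8], [0.3, -0.0], [0.2, 0.2]]
spacer [ 0.5556 -0.275 ] yaw -2.47 res mm [[1.1, 0.8], [0.2, -0.8], [-0.4, -0.4], [-0.9, 0.4]]
hub [ 0.5567621  -0.27357203  0.062     ] stud [ 0.55658424 -0.27365948  0.055     ]
wings 39.21954812851232 [ 0.55638989 -0.27339644  0.072     ]
vial a [ 0.5104809  -0.42007629  0.051     ]
```

```bash
cat >> h.py <<'E'
CAR=np.array([.5567,-.2728]);CY=-5.9
TR=np.array([.5313,-.0555]);TY=-13.1
def fr(c,yaw,x,y):
    a=np.radians(yaw);return c+np.array([np.cos(a)*x-np.sin(a)*y,np.sin(a)*x+np.cos(a)*y])
def shot(n,name,crop=None,f=1):
    st=observe();p=read_camera(n);im=p["pixels"][:,:,::-1]
    np.savez(name+".npz",K=p["intrinsics"],E=ext(p,st),im=p["pixels"])
    if crop: u0,v0,u1,v1=crop; im=cv2.resize(im[v0:v1,u0:u1],None,fx=f,fy=f,interpolation=cv2.INTER_CUBIC)
    cv2.imwrite("pics/"+name+".png",im); return p,st
E
python3 - <<'E'
from h import *
o=[-90,0,-141]
movep([*CAR,.12],o)
movel([*CAR,.052],.1)
f0=observe()["ft_force"]
clamp(40); s=observe();print(s["opening"],s["ft_force"]-f0,s["time_s"])
movel([*CAR,.11],.1); s=observe();print(s["opening"],s["ft_force"]-f0,s["time_s"])
shot("scene","s2",(240,120,420,270),4)
E
```

```text
0.020742449235769064 [-0.30218035 -0.07849829  2.96731252] 9.625
0.020887910869119734 [ 0.99341632  0.21175225 -1.17064279] 10.3583
```

View pics/s2.png

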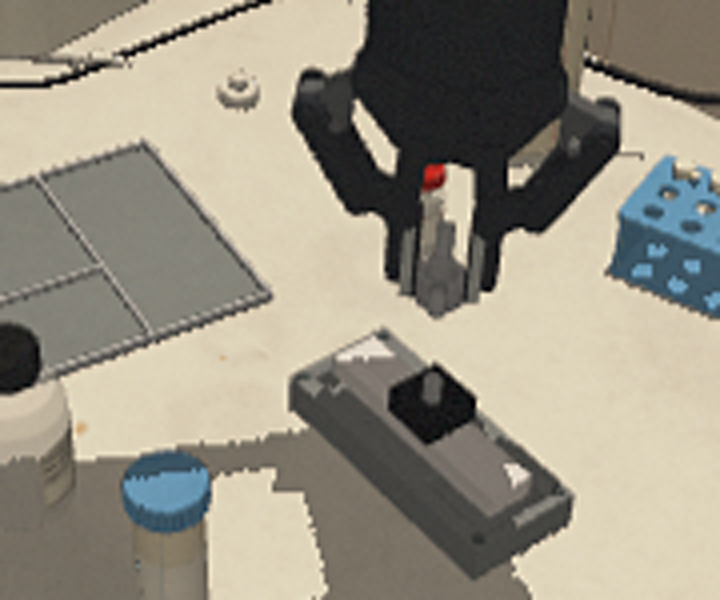

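The nut is held upright between the pads and the spacer and bar stayed on the stud. Next I place the nut.

```bash
python3 - <<'E'
from h import *
o=[-90,0,-141]
q=fr(TR,TY,-.033,.030);print(q)
movel([*q,.11],.25)
movel([*q,.03],.15)
print(movel([*q,.0068],.04,until_force=4)); s=observe();print(s["ee_pos"],s["ft_force"])
ungrasp()
movel([*q,.09],.2)
hold(.2)
st=observe();print(st["time_s"])
shot("wrist","w3"); shot("scene","s3",(200,130,380,280),4)
E
```

```text
[ 0.50595833 -0.01880123]
True
[ 0.50562143 -0.01870269  0.0073418 ] [-1.67701185  0.62066817  5.50170091]
14.25
```

View pics/w3.png

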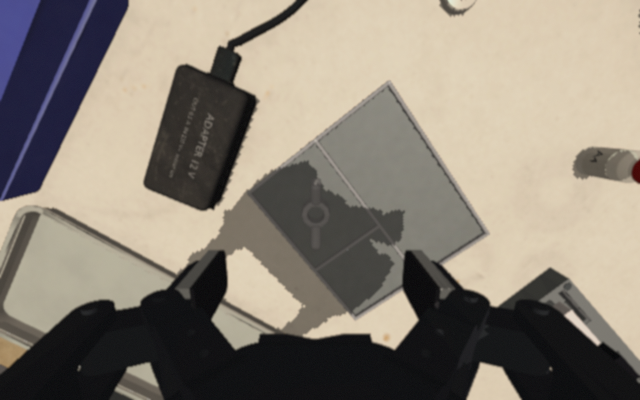

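View pics/s3.png

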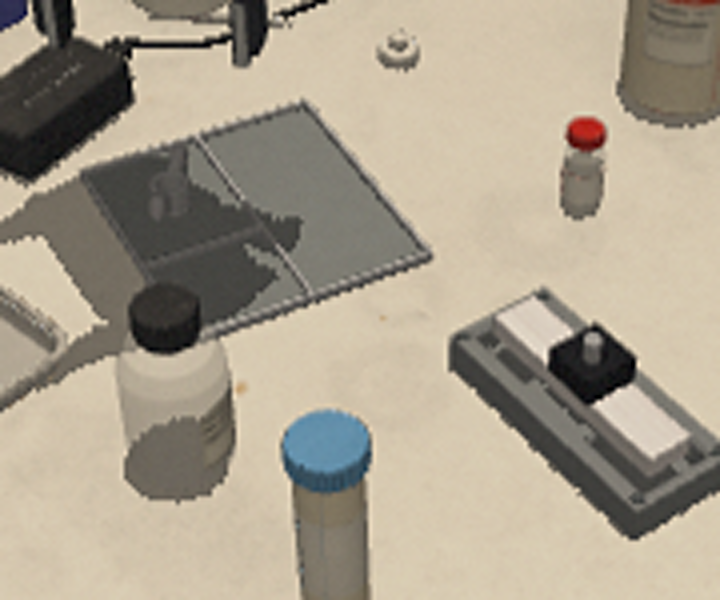

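```bash
python3 - <<'E'
from h import *
movep([*CAR,.12],[-90,0,-90+CY])
movel([*CAR,.038],.12)
f0=observe()["ft_force"]
clamp(40); s=observe();print(s["opening"],s["ft_force"]-f0,s["time_s"])
movel([*CAR,.11],.12); s=observe();print(s["opening"],s["ft_force"]-f0,s["time_s"])
shot("scene","s4",(240,120,420,270),4)
E
```

```text
0.02680750858244447 [-0.98696361  0.85452776  3.6412421 ] 16.8333
0.026655565604192986 [-1.42086127  0.26513424 -1.70369784] 17.5833
```

View pics/s4.png

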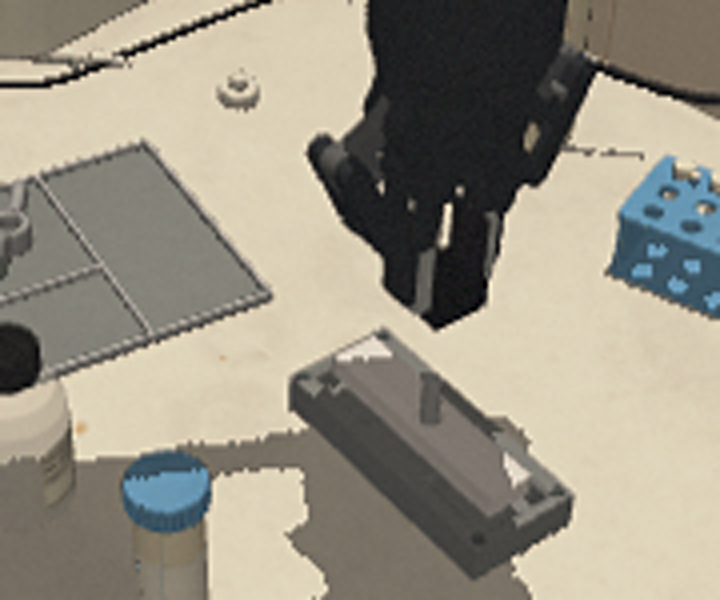

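Spacer held, bar still on the stud. Placing the spacer.

```bash
python3 - <<'E'
from h import *
q=fr(TR,TY,-.033,-.043);print(q)
o=[-90,0,-90+TY]
movel([*q,.12],.25,ori=o)
movel([*q,.03],.15)
print(movel([*q,.0074],.04,until_force=4)); s=observe();print(s["ee_pos"],s["ft_force"])
ungrasp()
movel([*q,.12],.2)
hold(.2)
movel([.62,-.1,.2],.3); hold(.1)
st=observe();print(st["time_s"])
shot("wrist","w5"); shot("scene","s5",(200,130,380,280),4)
E
```

```text
[ 0.48941279 -0.08990147]
True
[ 0.48917983 -0.08976998  0.00849604] [-0.35220042  0.41846186  5.70623685]
22.1333
```

View pics/w5.png

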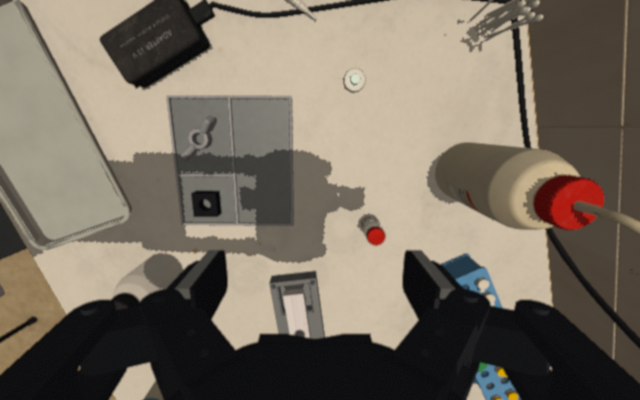

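View pics/s5.png

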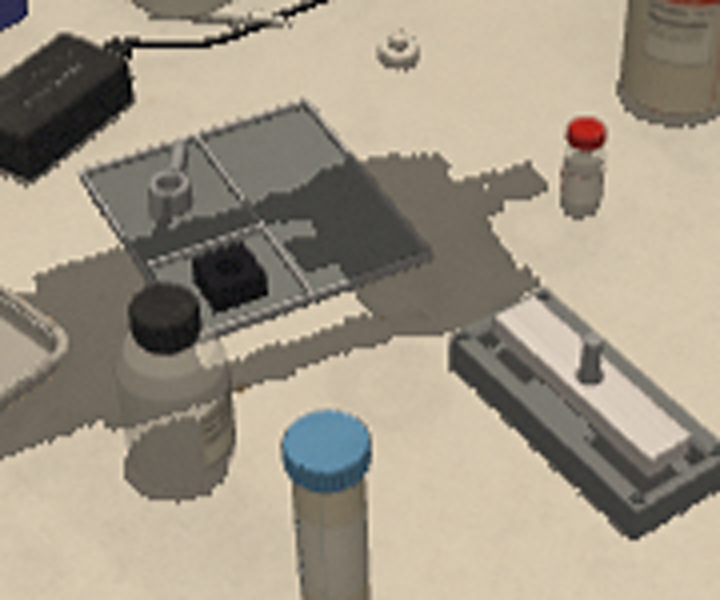

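```bash
python3 - <<'E'
from h import *
d=np.load("w5.npz");print("spacer",atz(d["K"],d["E"],206,203,.017),"nut",atz(d["K"],d["E"],201,139,.017),"vialb",atz(d["K"],d["E"],376,236,.051))
print("target",fr(TR,TY,-.033,-.043))
movep([*CAR,.12],[-90,0,-90+CY])
movel([*CAR,.025],.12)
f0=observe()["ft_force"]
clamp(60); s=observe();print(s["opening"],s["ft_force"]-f0,s["time_s"])
movel([*CAR,.12],.12); s=observe();print(s["opening"],s["ft_force"]-f0,s["time_s"])
shot("scene","s6",(240,120,420,270),4)
E
```

```text
spacer [ 0.49127767 -0.08936349  0.017     ] nut [ 0.50900111 -0.02001454  0.017     ] vialb [ 0.66960731 -0.15850047  0.051     ]
target [ 0.48941279 -0.08990147]
0.02165919518656378 [0.41487172 0.69997407 4.67680939] 24.5833
0.021746844308970323 [ 0.27698435  0.33133522 -0.3553423 ] 25.525
```

View pics/s6.png

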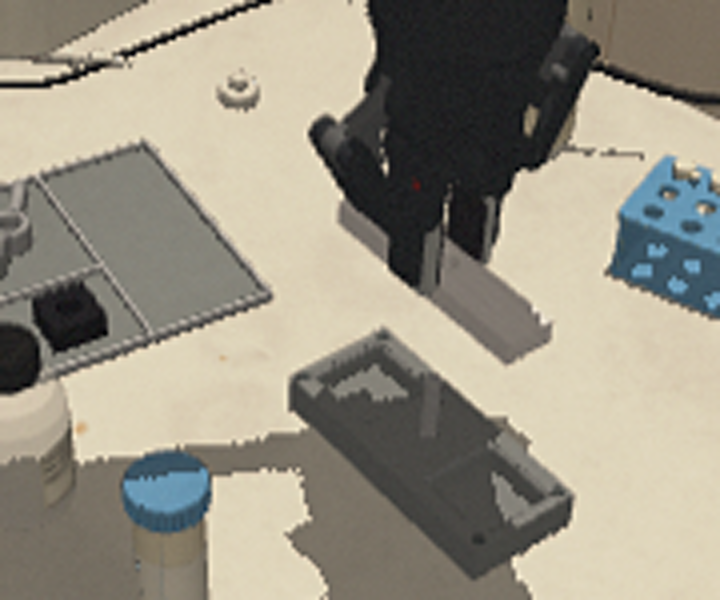

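```bash
python3 - <<'E'
from h import *
q=fr(TR,TY,.033,0);print(q)
o=[-90,0,-90+TY]
movel([*q,.12],.25,ori=o)
movel([*q,.03],.15)
print(movel([*q,.0066],.04,until_force=5)); s=observe();print(s["ee_pos"],s["ft_force"])
ungrasp()
movel([*q,.12],.2)
hold(.1)
movep([.66,-.30,.22],[-90,0,0]); hold(.3)
st=observe();print(st["time_s"])
shot("wrist","w7"); shot("scene","s7",(200,130,420,295),3.6)
E
```

```text
[ 0.56344121 -0.06297949]
True
[ 0.56310097 -0.0628492   0.00751676] [-0.2530159   0.49691819  5.33663725]
31.4333
```

View pics/w7.png

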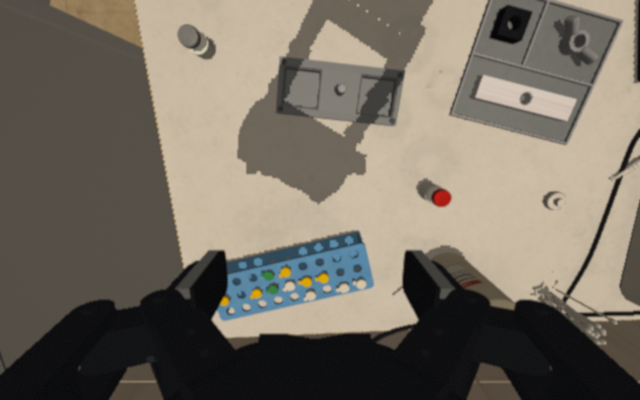

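View pics/s7.png

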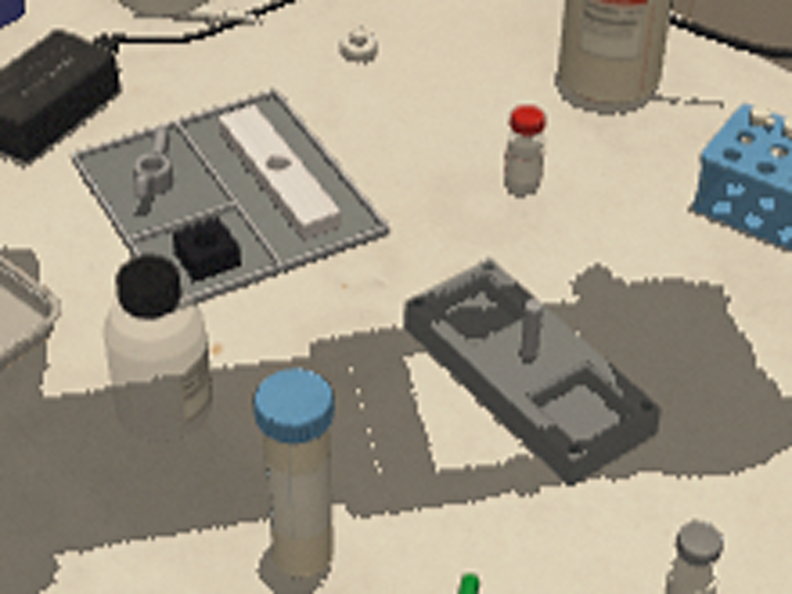

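```bash
python3 - <<'E'
from h import *
D={n:np.load(n+".npz") for n in("w1","w2","w5","w7")}
r=lambda n,u,v: ray(D[n]["K"],D[n]["E"],u,v)
print("bar",atz(D["w7"]["K"],D["w7"]["E"],526,98,.014))
print("a w7",atz(D["w7"]["K"],D["w7"]["E"],189,37,.051),"b w7",atz(D["w7"]["K"],D["w7"]["E"],442,198,.051))
print("a",tri([r("w7",189,37),r("w2",467,153)]),"b",tri([r("w1",315,236),r("w5",376,236),r("w7",442,198)]))
for i,(n,u,v) in enumerate([("w7",195,42),("w2",460,153),("w1",98,105),("w7",440,193),("w1",315,230),("w5",373,230)]):
    im=D[n]["im"][v-25 if v>25 else 0:v+25,u-40:u+40,::-1]; im=cv2.resize(im,(320,200),interpolation=cv2.INTER_CUBIC)
    if i==0: rows=[]
    rows.append(im)
cv2.imwrite("pics/v.png",np.vstack([np.hstack(rows[:2]),np.hstack(rows[2:4])]))
E
```

```text
bar [ 0.56271512 -0.06258892  0.014     ]
a w7 [ 0.5111198  -0.41969929  0.051     ] b w7 [ 0.66917338 -0.16037283  0.051     ]
a (array([ 0.51052819, -0.42054439,  0.04951879]), [np.float64(0.00030823657379057314), np.float64(0.00030823657379066774)]) b (array([ 0.66976353, -0.15935385,  0.04877298]), [np.float64(0.00011078680421641942), np.float64(0.00014197115682781678), np.float64(5.286532946818356e-05)])
```

View pics/v.png

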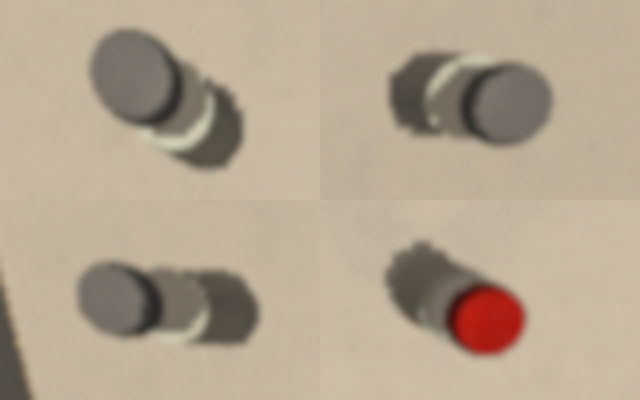

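```bash
python3 - <<'E'
from h import *
V=[.6695,-.1594];y=-13
movep([*V,.13],[-90,0,y])
print(movel([*V,.019],.12,until_force=8))
f0=observe()["ft_force"]
clamp(30); s=observe();print(s["opening"],s["ft_force"]-f0,s["time_s"])
movel([*V,.12],.15); s=observe();print(s["opening"],s["ft_force"]-f0,s["time_s"])
q=fr(CAR,CY,0,.042);print(q)
movel([*q,.13],.2,ori=[-90,0,-90+CY])
shot("scene","s8",(240,100,440,250),4)
E
```

```text
False
0.02031673560569575 [0.30550126 0.76184962 1.32531326] 33.925
0.020146965684529738 [-0.0357609   0.58252919 -1.26685446] 34.75
[ 0.56101729 -0.23102248]
```

View pics/s8.png

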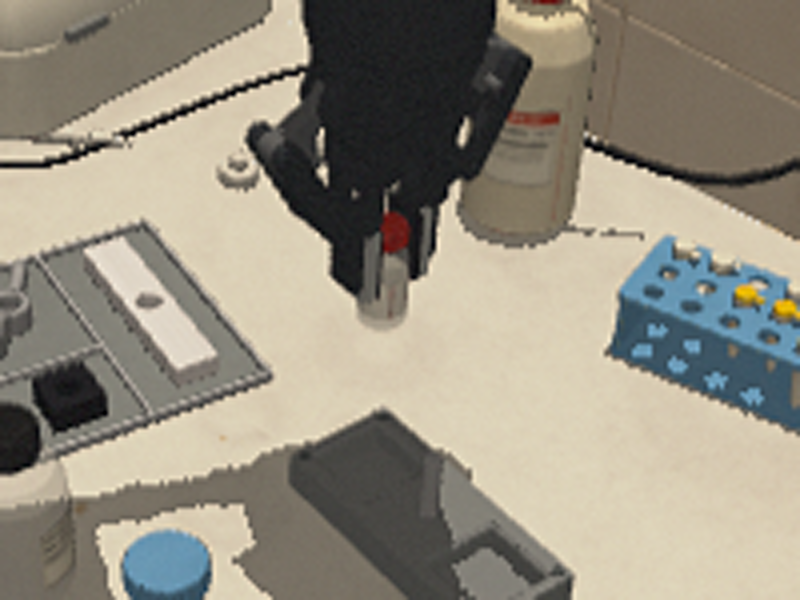

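```bash
python3 - <<'E'
from h import *
q=fr(CAR,CY,0,.042)
movel([*q,.045],.15)
print(movel([*q,.0235],.04,until_force=4)); s=observe();print(s["ee_pos"],s["ft_force"])
ungrasp()
movel([*q,.13],.15)
V=[.5107,-.4203]
movep([*V,.16],[-90,0,-90+CY]); print(observe()["time_s"])
shot("scene","s9",(240,130,440,320),3.1);
E
```

```text
True
[ 0.56089285 -0.23097943  0.02526492] [-0.74162021  0.2572619   5.27351415]
39.925
```

View pics/s9.png

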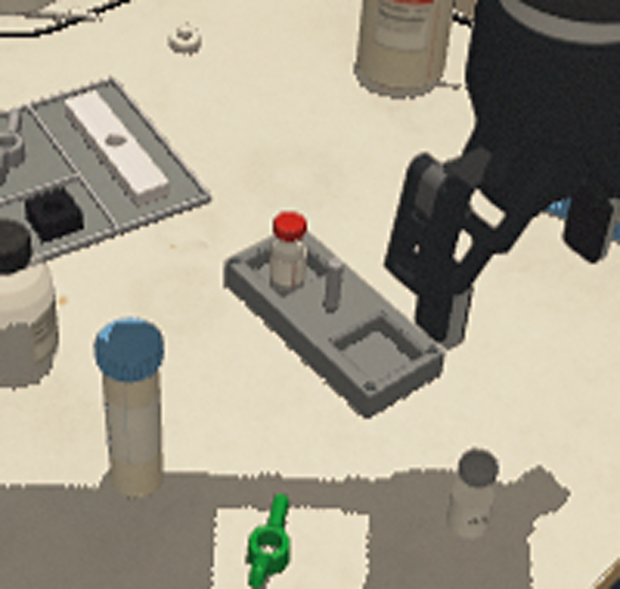

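```bash
python3 - <<'E'
from h import *
V=[.5107,-.4203]
print(movel([*V,.019],.12,until_force=8))
f0=observe()["ft_force"]
clamp(30); s=observe();print(s["opening"],s["ft_force"]-f0,s["time_s"])
movel([*V,.13],.15); s=observe();print(s["opening"],s["ft_force"]-f0,s["time_s"])
q=fr(CAR,CY,0,-.042);print(q)
movel([*q,.13],.2)
shot("scene","s10",(240,100,440,250),4)
E
```

```text
False
0.02051896767326357 [-1.16029867  0.9511263   1.13586798] 41.9
0.0202787912878701 [0.41304063 0.03617884 0.3909357 ] 42.7917
[ 0.55238271 -0.31457752]
```

View pics/s10.png

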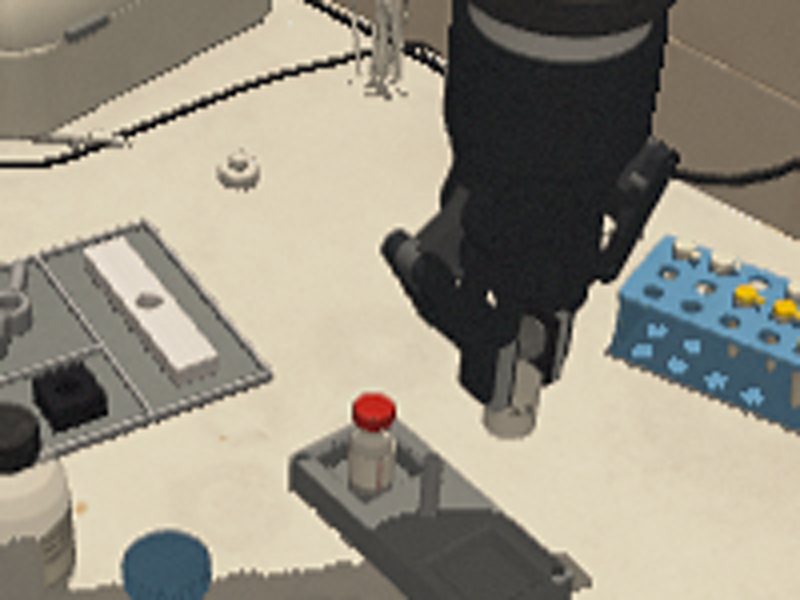

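```bash
python3 - <<'E'
from h import *
q=fr(CAR,CY,0,-.042)
movel([*q,.045],.15)
print(movel([*q,.0235],.04,until_force=4)); s=observe();print(s["ee_pos"],s["ft_force"])
ungrasp()
movel([*q,.14],.15)
movep([.64,-.2,.26],[-90,0,0]);hold(.3)
st=observe();print(st["time_s"],st["ft_force"])
shot("scene","s11",(200,120,420,310),3.1);shot("wrist","w11")
E
```

```text
True
[ 0.55204696 -0.31439153  0.02495131] [-1.13803332  0.17184359  4.28544336]
47.95 [-0.41180791 -0.25112452  0.45829529]
```

View pics/s11.png

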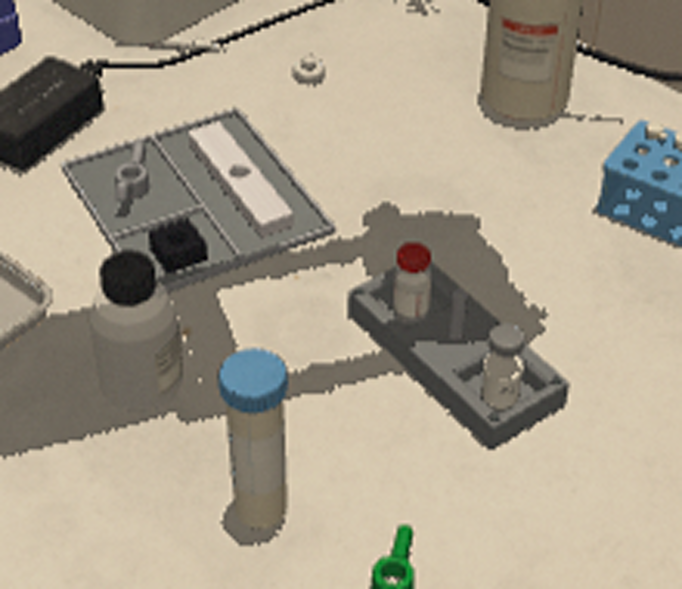

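View pics/w11.png

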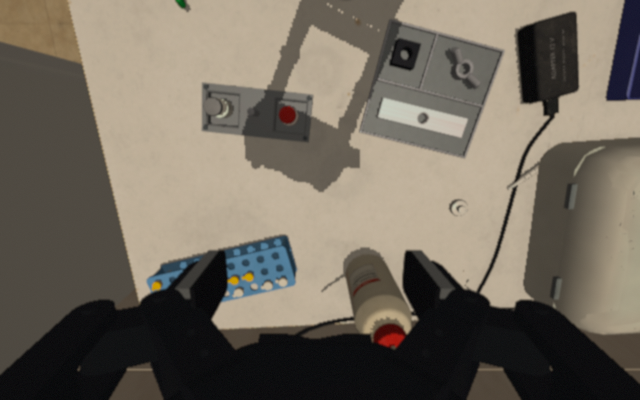

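```bash
python3 - <<'E'
from h import *
d=np.load("w11.npz");g=lambda c,y,u,v,z:(Rn.from_euler('z',-y,degrees=True).apply(np.r_[atz(d["K"],d["E"],u,v,z)[:2]-c,0])[:2]*1e3).round(1)
print("a",g(CAR,CY,212,106,.057),"b",g(CAR,CY,288,115,.057),"nut",g(TR,TY,461,70,.017),"spacer",g(TR,TY,405,55,.017),"bar",g(TR,TY,422,118,.014))
finish_job()
E
```

```text
a [ -1.2 -42.7] b [-0.3 42.7] nut [-30.8  26.5] spacer [-31.2 -44.7] bar [32.7 -0.8]
the job is handed in; nothing more can be done
```

I completed the job in the order you gave and handed it in at about 48 s of the 104 s. `finish_job` gives no verdict, so success rests on my own checks below.

I put the wing nut, spacer and cover bar in their compartments one at a time. Then I stood the red-capped vial in the +y pocket and the grey-capped vial in the -y pocket.

The last wrist picture gave these positions. All are inside their limits, and in the pictures the parts lie flat and the vials stand upright:

| Part | Frame | x (mm) | y (mm) |
|---|---|---|---|
| Wing nut | tray | -31 | +26.5 |
| Spacer | tray | -31 | -45 |
| Cover bar | tray | +33 | -1 |
| Grey vial (`vial_a`) | carrier | -1 | -43 |
| Red vial (`vial_b`) | carrier | 0 | +43 |

- **Heights:** I measured these only through the contact height when setting each part down. Each matched the expected floor within about 1 mm.
- **Bystanders:** The tube, bottle, knob and green nut look untouched in the pictures. I did not measure them again.
- **End state:** At hand-in the gripper was open and raised above the parts.
- **Disagreements:**
  - The two wrist views of the carrier and tray differed by up to 2.6 mm, so I used their average.
  - The tray's outline measured about 4 mm too small, but this barely affects its centre.
  - My first reading of the grey vial was 10 mm off. Two later views agreed, so I used those.

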